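# Open a jar of bolts in the bench vise

### The arm

A 6-joint arm with a two-finger parallel gripper is mounted at the origin on the work surface. World frame = base frame: x ahead of the robot, y to its left, z up, the work surface at z = 0. Lengths are in m, angles in degrees, forces in N, time in s.
With the tool pointing down it reaches from about 0.3 to 0.775 m from the base axis. Payload 14.6 kg.
Tool frame: the origin (TCP) lies midway between the tips of the shut fingers; the grasp point (between the pads) lies 19 mm behind it; x points along the fingers, y is the direction in which the jaws open and shut, and the axes are right-handed (so a half turn about x gives the same grasp; the last joint's range is limited). The gripper opens to 85 mm and grips with 20 to 120 N. Pads are 22 mm wide; open, the fingers measure 114 mm over their backs; the gripper's body (76 mm by 85 mm) begins 54 mm behind the grasp point. The pads swing forward as they close: fully open they stand 13 mm farther back than shut.
Start: joints at [-79.905, 17.183, 87.147, -0, 75.671, -3.816], TCP at [0.132, -0.534, 0.231] pointing down, gripper open.
Joint ranges: [-173.82, 173.82], [-45.26, 126.66], [13.44, 144.39], [-59.66, 239.66], [0, 175.72], [-146.38, 146.38]. Speed limits (degrees/s): [127.2, 127.2, 147.25, 180, 180, 180].

### API

Orientations are given as [roll, pitch, yaw] about the fixed x, y, z axes, in that order (R = Rz(yaw) Ry(pitch) Rx(roll)).
In Python, from plant import bot, claw, status, viewer, job gives the robot as it stands. Calls block until the motion is done:
- bot.move_pose(position, orientation): joint-space move of the TCP to a pose.
- bot.servo_line(position, frame=None, rate=0.15): straight line of the TCP; frame=None keeps the orientation; rate is the mean speed in m/s.
- bot.set_joints(angles): joint-space move.
- claw.gripper_to(opening, effort=None): opening from 0.0 (shut) to 1.0 (fully open); effort is the grip in N (None keeps the last); returns when the fingers have stopped.
- bot.dwell(seconds).
- bot.ik(position, orientation): joint angles nearest the present ones, or None.
- status.get_state(): the state.
- viewer.capture(name): name is "scene" or "top" or "wrist"; returns the picture (384x512x3 uint8, red, green, blue); there is no depth.
- viewer.calibration(name): a dict with "vertical_fov" (degrees; the focal length in pixels is half the picture's height over the tangent of half this angle, whatever the lens; pixels are square), "cx", "cy" (the principal point, pixels), "camera_from_world" (4x4, takes a point from world to camera coordinates). Camera axes: x right, y up, looking along -z (the intrinsics and any distortion apply to the point x, -y, -z); pixel columns grow to the right and rows downward; lengths in m; the calibration is good to about 2 mm. A picture is of the moment at which its call begins: read the wrist's pose just before it. calibration takes no time and is no camera call; for the wrist camera it gives the pose at the moment of the call.
A pose or a line that the arm cannot do raises bot.IKError and nothing moves.
- job.finish_job(): hands the job in, once; it reports no verdict.
The state is a dict: "clock": time; "qpos": joint angles; "dq": joint speeds; "tau": joint torques, N m; "tcp_pos": TCP position; "tool_rot": TCP orientation; "ft_force": force on the tool from outside, world axes, zero at the start; "torque": the same for the moment, N m; "grip_width": opening from 0.0 (shut) to 1.0 (fully open).
Only numpy, scipy, OpenCV 4.12 (cv2) and the standard library are available. Lean on these libraries where they do the work, as an engineer would, in place of code of your own. Each camera call takes 0.05 s, during which the arm holds its last target.

### The job

Slide the vise's moving jaw up until the square jar of bolts is butted flush between both jaws and cannot turn, then unscrew its tight red cap and stop turning once the thread lets go. Lift the cap just clear of the jar's mouth and finish still holding it there, level and centred over the mouth. The jar stays down and gripped in the vise; leave the spanner, the galvanised strap and the tin alone.

Things in the scene. Friction and masses are not known exactly. Their poses are not given: they have to be found in the camera images.
- vise: Dark blue quick-slide bench vise bolted to the bench, 300 mm long, jaws 110 mm wide. Origin on the bench, on its centreline; x runs along the slide from the moving jaw towards the fixed jaw, z up. The jar stands on its flat bed, 20 mm above the bench. The fixed jaw's steel face is at x = +50 mm; both jaws reach 65 mm above the bench.
- jaw (a joint): Travel of the moving jaw in m towards the fixed jaw, 0 (faces 130 mm apart) to 0.065; gap between the faces = 0.130 minus this, so 0.060 is closed on the jar. No screw: the jaw drags stiffly, 14 N either way (about 18 N when it also pushes the jar), and stays where it is left.
- jaw_block (a point): Middle of the flat top of the guide block behind the moving jaw's face, 62 mm above the bench; travels with the jaw. Block 44 mm wide across the slide, 52 mm long along it (26 mm each way), clear sides down to a flange 80 mm wide, 29 mm above the bench. The jaw's face is 45 mm from this point. Pinch the block across its sides from above, or push its back.
- clutch (a point): Middle of the top of the clutch housing at the vise's rear end, 50 mm above the bench, 20 mm long, 60 mm wide. A steel rod 16 mm thick (axis 36 mm above the bench) joins it to the moving jaw's back and pokes out up to 50 mm behind it. Its red release lever is not used.
- jar: Clear square jar of galvanised bolts, body 70 x 70 mm, 60 mm tall, about 0.5 kg, loose on the vise bed between the jaws. Origin at the centre of its underside; x, y square to its flat sides and within 0.2 rad of the vise's, z up. Above the flat shoulder (60 mm up) a round neck 47 mm in diameter.
- mouth (a point): Centre of the jar's open mouth, at its rim, 90.5 mm above the jar's underside (under the cap while it is on).
- cap: Round ribbed red screw cap, 61 mm in diameter, 22 mm tall, 50 g. Origin at the centre of its lower edge, z up; screwed tight it lies 74 mm above the jar's underside, x along the jar's x. Opens anticlockwise from above, breaking loose at about 0.45 N m. Three-start thread: it rises 5.5 mm in 70 degrees, then lifts straight off. If kept from rising it meets a stop at 100 degrees.
- spanner: Steel open-ended spanner, 200 mm long, lying on the bench. Bystander.
- strap: Galvanised flat bar strap 35 mm wide, about 240 mm long with one end cranked up 45 mm, lying on the bench. Bystander.
- tin: Open galvanised tin, 70 mm in diameter and 75 mm tall. Bystander.
Mind the look-alikes: they are no part of the job. Of the things shaped like the cap, the red one is meant. Leave any brown look-alike of the jar alone.

How it is judged:
By the outcome, as a careful person would: the job done as asked, in the order asked, and still so for the second after the job is handed in, while the arm keeps its last pose, push and grip.
It also fails if it takes over 51 s, if anything falls off the work surface, if the arm or the gripper's body presses on something with over 40 N, if the wrist force passes 120 N, or if a joint passes its speed limit or range.

## Working session

There is one attempt and no reset: what is moved stays moved. The work goes in short steps, each a Python script; the robot and the scene stay as the last script left them, time stands still between calls to the robot, and variables do not carry over. Pictures are saved under pics/ and viewed, and the job is handed in when it is done.

```bash
mkdir -p pics; ls; python3 - <<'E'
from plant import bot, claw, status, viewer, job
import cv2
for n in ("scene","top","wrist"):
    c=viewer.calibration(n); print(n,c)
    im=viewer.capture(n); cv2.imwrite(f"pics/{n}0.png",im[:,:,::-1])
s=status.get_state(); print(s)
E
```

```text
pics
scene {'vertical_fov': 42.08678476029609, 'cx': 247.50542020708258, 'cy': 192.06776034996034, 'camera_from_world': array([[-0.2772592 ,  0.96055263, -0.02158672,  0.16714824],
       [-0.52891484, -0.13383507,  0.83805564,  0.21532443],
       [ 0.80210749,  0.24377617,  0.54515755, -2.07976097],
       [ 0.        ,  0.        ,  0.        ,  1.        ]])}
top {'vertical_fov': 50.79464182945013, 'cx': 254.7807743566071, 'cy': 194.19394382184146, 'camera_from_world': array([[ 0.02443287, -0.99960917, -0.01358478, -0.02213005],
       [ 0.98822354,  0.02209686,  0.15141324, -0.56985566],
       [-0.15105388, -0.01712426,  0.9883772 , -1.21407974],
       [ 0.        ,  0.        ,  0.        ,  1.        ]])}
wrist {'vertical_fov': 58.097623623289486, 'cx': 261.7552802592294, 'cy': 188.63028782532777, 'camera_from_world': array([[ 0.24091897, -0.97054361, -0.00177209, -0.54885371],
       [ 0.93580405,  0.23277891, -0.26473526,  0.03495728],
       [ 0.25734962,  0.06212142,  0.9643195 , -0.37962386],
       [ 0.        ,  0.        ,  0.        ,  1.        ]])}
{'clock': 0.15, 'qpos': array([-7.99067633e+01,  1.72075598e+01,  8.71723787e+01, -1.01886371e-03,
        7.56704255e+01, -3.81400460e+00]), 'dq': array([ 0.09781317, -0.09212819, -0.15613853,  0.00034044,  0.01440934,
       -0.03216256]), 'tau': array([ 1.07534688e-03, -5.43668354e+01, -3.61890936e+01, -3.18270747e-05,
        3.14834127e-03,  5.35800780e-05]), 'tcp_pos': array([ 0.13217185, -0.53369636,  0.23085706]), 'tool_rot': array([-92.69136847,  89.94962634, 101.21612544]), 'ft_force': array([ 0.04125276, -0.05199166,  0.4757163 ]), 'torque': array([-0.05596677, -0.00738914, -0.07522519]), 'grip_width': 1.0016004999000685}
```

View pics/scene0.png

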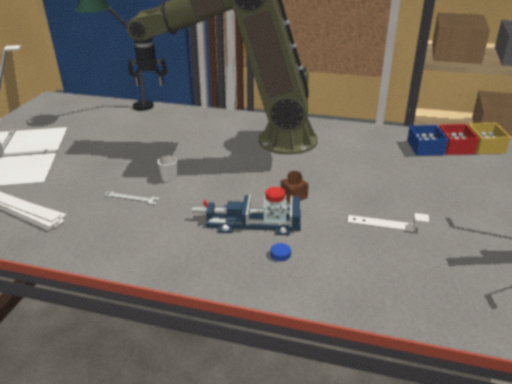

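View pics/top0.png

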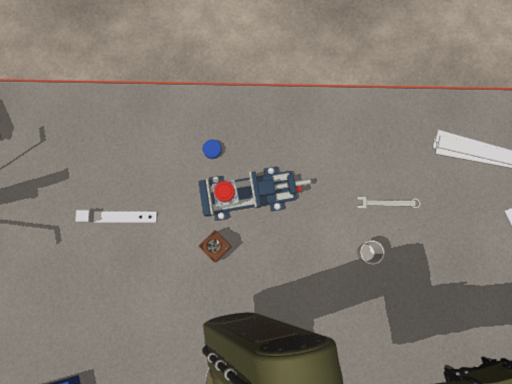

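View pics/wrist0.png

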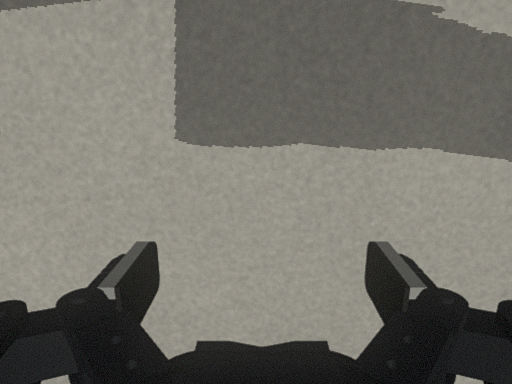

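The scene and top views show the red cap on the clear jar in the vise (top 224,191; scene 275,194). The look-alikes are the blue cap (top 212,149), the brown jar (top 215,246) and, for red only, the small release lever (top 299,188). The strap (115,216), spanner (390,203) and tin (372,252) are well clear. I'm choosing the red cap and will check it in a close crop.

```bash
python3 - <<'E'
import cv2
im=cv2.imread("pics/top0.png")[140:240,190:330]
cv2.imwrite("pics/topcrop.png",cv2.resize(im,None,fx=5.7,fy=5.7,interpolation=cv2.INTER_CUBIC))
im=cv2.imread("pics/scene0.png")[165:265,180:320]
cv2.imwrite("pics/scenecrop.png",cv2.resize(im,None,fx=5.7,fy=5.7,interpolation=cv2.INTER_CUBIC))
E
cat > h.py <<'E'
import numpy as np
def proj(c,p):
    M=np.array(c["camera_from_world"]);q=M[:3,:3]@np.array(p,float)+M[:3,3]
    f=192/np.tan(np.radians(c["vertical_fov"]/2))
    return np.array([c["cx"]+f*q[0]/-q[2], c["cy"]-f*q[1]/-q[2]])
def unproj(c,uv,z):
    M=np.array(c["camera_from_world"]);R=M[:3,:3];o=-R.T@M[:3,3]
    f=192/np.tan(np.radians(c["vertical_fov"]/2))
    d=R.T@np.array([(uv[0]-c["cx"])/f,-(uv[1]-c["cy"])/f,-1])
    return o+d*(z-o[2])/d[2]
E
```

```text
(no output)
```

View pics/topcrop.png

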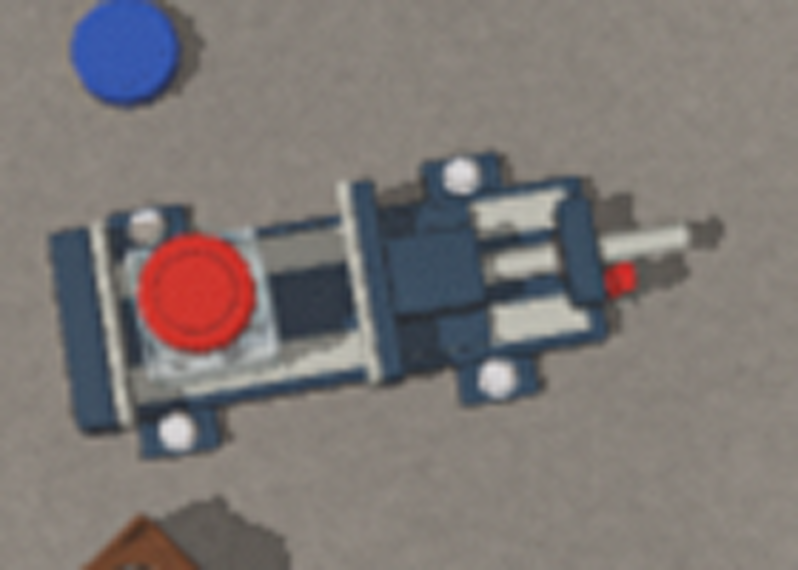

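View pics/scenecrop.png

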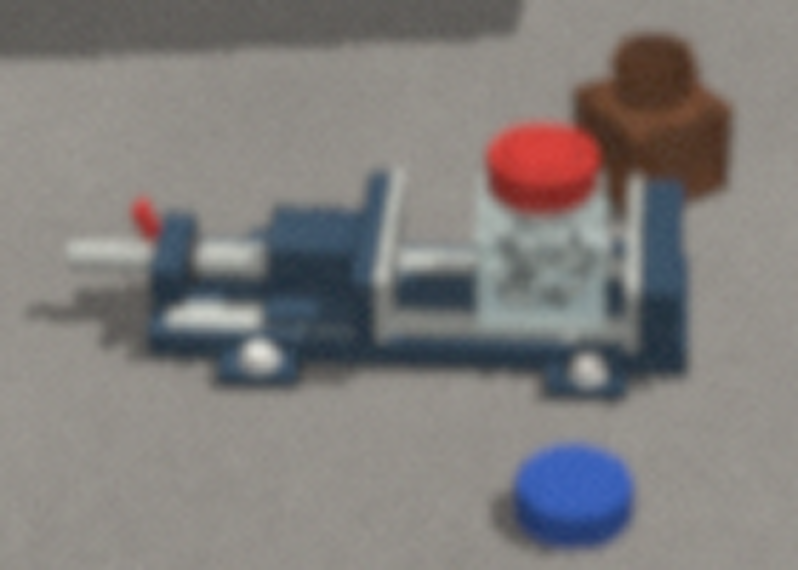

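```bash
python3 - <<'E'
from plant import viewer,bot,status
from h import *
c=viewer.calibration("top")
def t(u,v,z): 
    return unproj(c,((u+.5)/5.7-.5+190,(v+.5)/5.7-.5+140),z)
P=dict(cap=t(196,293,.116),block=t(434,273,.062),fj1=t(107,222,.065),fj2=t(132,422,.065),mj1=t(338,183,.065),mj2=t(372,382,.065),cl1=t(557,190,.05),cl2=t(603,300,.05),
 b1=t(388,237,.062),b2=t(474,230,.062),b3=t(484,305,.062),b4=t(397,315,.062),rod=t(688,237,.036))
for k,v in P.items(): print(k,v.round(4))
f1,f2,m1,m2=[P[k] for k in("fj1","fj2","mj1","mj2")]
d=f2-f1;print("jaw dirs",np.degrees(np.arctan2(d[1],d[0])),np.linalg.norm(d));d=m2-m1;print(np.degrees(np.arctan2(d[1],d[0])),np.linalg.norm(d))
d=(P["block"]-(f1+f2)/2);print("axis",np.degrees(np.arctan2(d[1],d[0])),np.linalg.norm(d))
print(np.linalg.norm((f1+f2)/2-(m1+m2)/2))
E
```

```text
cap [0.5666 0.0805 0.116 ]
block [ 0.5889 -0.0422  0.062 ]
fj1 [0.6124 0.1349 0.065 ]
fj2 [0.5044 0.117  0.065 ]
mj1 [0.6366 0.0107 0.065 ]
mj2 [ 0.5287 -0.0103  0.065 ]
cl1 [ 0.6384 -0.1085  0.05  ]
cl2 [ 0.5782 -0.1342  0.05  ]
b1 [ 0.6081 -0.017   0.062 ]
b2 [ 0.6129 -0.0633  0.062 ]
b3 [ 0.5721 -0.0694  0.062 ]
b4 [ 0.5656 -0.0228  0.062 ]
rod [ 0.6165 -0.1817  0.036 ]
jaw dirs -170.60818775259776 0.10953954181841004
-168.97298065669432 0.10990815475811958
axis -79.70913490253393 0.17091027058238648
0.12806106152122532
```

```bash
cat >> h.py <<'E'
def down(a): return [90-a,90,0]
def st(tag=""):
    from plant import status
    s=status.get_state()
    print(tag,"t",round(s["clock"],2),"tcp",s["tcp_pos"].round(4),"F",s["ft_force"].round(1),"M",s["torque"].round(2),"g",round(s["grip_width"],3),"q",s["qpos"].round(1))
    return s
E
python3 - <<'E'
from plant import *
from plant import bot,viewer
from h import *
import cv2,json
bot.move_pose([0.587,-0.042,0.20],down(10.2)); st()
c=viewer.calibration("wrist"); im=viewer.capture("wrist")
cv2.imwrite("pics/w1.png",cv2.resize(im[:,:,::-1],None,fx=1.5,fy=1.5,interpolation=cv2.INTER_CUBIC))
c["camera_from_world"]=c["camera_from_world"].tolist(); json.dump(c,open("w1.json","w"))
E
```

```text
t 2.53 tcp [ 0.5869 -0.0428  0.2001] F [ 0.3  0.  -0.5] M [-0.02  0.02  0.05] g 0.996 q [ -7.7  23.5  82.8  -0.   73.6 -17.9]
```

View pics/w1.png

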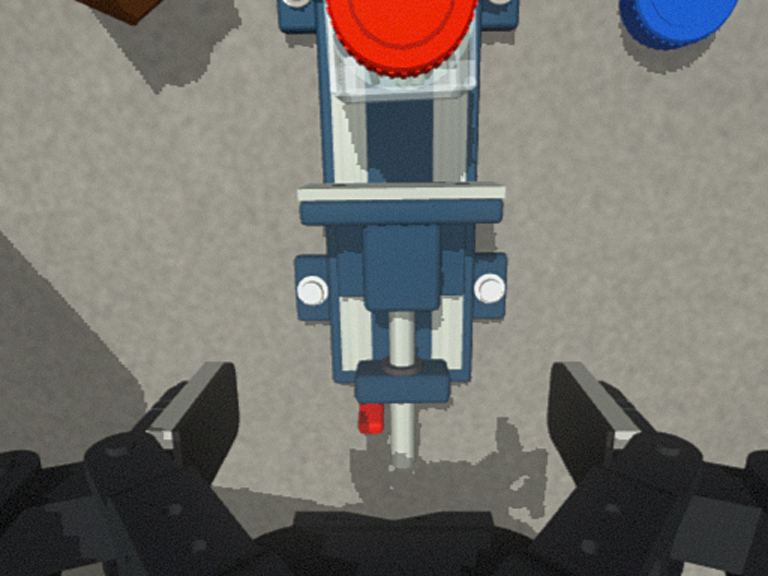

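```bash
python3 - <<'E'
from h import *
import json
c=json.load(open("w1.json"))
def t(u,v,z): return unproj(c,((u+.5)/1.5-.5,(v+.5)/1.5-.5),z)
M=np.array(c["camera_from_world"]);print("cam",(-M[:3,:3].T@M[:3,3]).round(3))
P=dict(b1=t(364,225,.062),b2=t(441,225,.062),b3=t(439,309,.062),b4=t(364,309,.062),m1=t(298,186,.065),m2=t(505,186,.065),rod1=t(401,325,.044),rod2=t(402,460,.044),c1=t(357,360,.05),c2=t(449,360,.05),c3=t(357,384,.05),
cap1=t(326,5,.116),cap2=t(477,5,.116))
for k,v in P.items(): print(k,v.round(4))
def ang(a,b): d=P[b]-P[a]; return np.degrees(np.arctan2(d[1],d[0])).round(2),np.linalg.norm(d).round(4)
print(ang("b1","b2"),ang("b4","b3"),ang("b4","b1"),ang("b3","b2"),ang("m1","m2"),ang("rod2","rod1"),ang("c1","c2"))
print(sum(P[k] for k in("b1","b2","b3","b4"))/4)
E
```

```text
cam [0.576 0.023 0.344]
b1 [ 0.5674 -0.0226  0.062 ]
b2 [ 0.6088 -0.0152  0.062 ]
b3 [ 0.6173 -0.0627  0.062 ]
b4 [ 0.5752 -0.0702  0.062 ]
m1 [ 0.5297 -0.0078  0.065 ]
m2 [0.6376 0.0115 0.065 ]
rod1 [ 0.5991 -0.0824  0.044 ]
rod2 [ 0.6168 -0.1751  0.044 ]
c1 [ 0.5762 -0.1073  0.05  ]
c2 [ 0.6316 -0.0974  0.05  ]
c3 [ 0.5788 -0.1232  0.05  ]
cap1 [0.5399 0.0702 0.116 ]
cap2 [0.5989 0.0808 0.116 ]
(np.float64(10.17), np.float64(0.0421)) (np.float64(10.18), np.float64(0.0428)) (np.float64(99.31), np.float64(0.0482)) (np.float64(100.19), np.float64(0.0482)) (np.float64(10.16), np.float64(0.1097)) (np.float64(100.79), np.float64(0.0945)) (np.float64(10.19), np.float64(0.0563))
[ 0.59214728 -0.04267801  0.062     ]
```

```bash
python3 - <<'E'
from plant import bot,viewer,claw
from h import *
bot.move_pose([0.5927,-0.0484,0.10],down(10.2)); st()
bot.servo_line([0.5927,-0.0484,0.031],rate=0.08); st("down")
claw.gripper_to(0.0,30); st("soft")
E
```

```text
t 3.07 tcp [ 0.5931 -0.0487  0.101 ] F [-0.9  0.1  1.5] M [ 0.05 -0.02  0.01] g 0.999 q [ -8.2  30.4  86.8   0.   62.7 -18.4]
down t 4.08 tcp [ 0.593  -0.0484  0.0315] F [ 0.1  0.2 -0.2] M [0.01 0.02 0.02] g 1.001 q [ -8.2  35.9  88.7  -0.   55.3 -18.4]
soft t 4.54 tcp [ 0.5929 -0.0484  0.0314] F [-0.3  0.5  4. ] M [0.05 0.07 0.32] g 0.512 q [ -8.2  35.9  88.8  -0.   55.3 -18.4]
```

```bash
python3 - <<'E'
from plant import bot,viewer,claw
from h import *
import cv2
claw.gripper_to(0.0,90); st("grip")
d=np.array([-.1771,.9842,0]); p0=np.array([0.5928,-0.0484,0.0312])
for s,r in((.03,.06),(.045,.04),(.051,.03)):
    bot.servo_line(list(p0+d*s),rate=r); S=st(s); print("along",(S["tcp_pos"]-p0)@d,S["ft_force"]@d)
im=viewer.capture("wrist")
cv2.imwrite("pics/w2.png",cv2.resize(im[:,:,::-1],None,fx=1.5,fy=1.5,interpolation=cv2.INTER_CUBIC))
E
```

```text
grip t 4.76 tcp [ 0.5929 -0.0484  0.0317] F [-2.3  0.8  7.9] M [0.11 0.36 0.39] g 0.5 q [ -8.2  35.9  88.8  -0.   55.3 -18.4]
0.03 t 5.41 tcp [ 0.5874 -0.0198  0.0317] F [-5.5 -7.5  7.1] M [-0.89  0.4   0.5 ] g 0.499 q [ -5.5  35.2  90.   -0.1  54.8 -15.6]
along 0.029143641589880028 -6.449454527525005
0.045 t 5.93 tcp [ 0.5847 -0.0053  0.0317] F [-5.2 -9.2  7.5] M [-1.26  0.6   0.52] g 0.5 q [ -4.1  34.9  90.5  -0.1  54.6 -14.2]
along 0.04387283232171497 -8.14032919262618
0.051 t 6.28 tcp [5.836e-01 2.000e-04 3.170e-02] F [ -4.9 -13.2   7.5] M [-1.83  0.61  0.56] g 0.501 q [ -3.5  34.8  90.7  -0.2  54.5 -13.6]
along 0.04941563740244161 -12.138327136454148
```

View pics/w2.png

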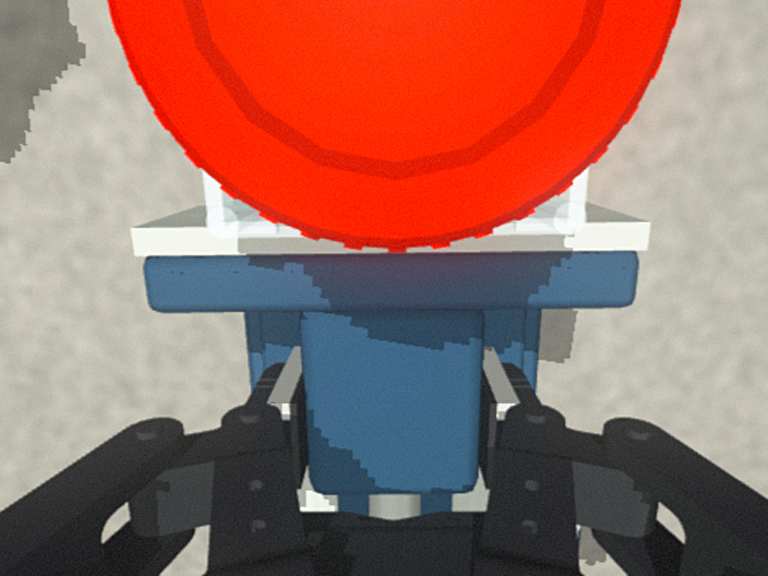

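The jar's side now sits close to the moving jaw, with both corners (207,225 and 585,225) near the plate. I'll push on in small steps until the force rises.

```bash
python3 - <<'E'
from plant import bot,viewer,claw
from h import *
import cv2
d=np.array([-.1771,.9842,0]); p0=np.array([0.5928,-0.0484,0.0312])
last=0;n=0
for s in np.arange(.053,.067,.002):
    bot.servo_line(list(p0+d*s),rate=.02); S=status.get_state() if 0 else st(round(s,3)); a=(S["tcp_pos"]-p0)@d;F=S["ft_force"]@d
    print("  along",a.round(4),F.round(1))
    if F<-27: break
bot.dwell(.3);S=st("end");print((S["tcp_pos"]-p0)@d,S["ft_force"]@d)
im=viewer.capture("wrist")
cv2.imwrite("pics/w3.png",cv2.resize(im[:,:,::-1],None,fx=1.5,fy=1.5,interpolation=cv2.INTER_CUBIC))
im=viewer.capture("top")[140:240,190:330]
cv2.imwrite("pics/t3.png",cv2.resize(im[:,:,::-1],None,fx=5.7,fy=5.7,interpolation=cv2.INTER_CUBIC))
E
```

```text
0.053 t 6.58 tcp [0.5833 0.0018 0.0317] F [ -5.7 -15.8   8. ] M [-2.16  0.57  0.58] g 0.501 q [ -3.4  34.7  90.8  -0.2  54.5 -13.4]
  along 0.0511 -14.6
0.055 t 6.83 tcp [0.583  0.0037 0.0317] F [ -5.  -16.5   8.4] M [-2.27  0.52  0.55] g 0.503 q [ -3.2  34.7  90.8  -0.2  54.5 -13.3]
  along 0.053 -15.4
0.057 t 7.08 tcp [0.5826 0.0056 0.0317] F [ -6.2 -17.    7.5] M [-2.34  0.61  0.57] g 0.504 q [ -3.   34.7  90.9  -0.2  54.4 -13.1]
  along 0.055 -15.7
0.059 t 7.33 tcp [0.5822 0.0076 0.0317] F [ -6.8 -17.2   6.7] M [-2.32  0.56  0.56] g 0.503 q [ -2.8  34.6  91.   -0.2  54.4 -12.9]
  along 0.057 -15.7
0.061 t 7.58 tcp [0.5819 0.0095 0.0317] F [ -6.9 -17.2   8.9] M [-2.34  0.57  0.53] g 0.503 q [ -2.6  34.6  91.   -0.2  54.4 -12.7]
  along 0.0589 -15.7
0.063 t 7.83 tcp [0.5818 0.0098 0.0317] F [ -3.9 -31.2   5.1] M [-4.32  0.43  0.74] g 0.5 q [ -2.5  34.6  91.1  -0.3  54.3 -12.5]
  along 0.0592 -30.0
end t 8.13 tcp [0.5818 0.0098 0.0317] F [ -4.8 -31.    5.7] M [-4.31  0.34  0.72] g 0.502 q [ -2.5  34.6  91.   -0.3  54.3 -12.5]
0.05923665611321035 -29.633165697975457
```

View pics/w3.png

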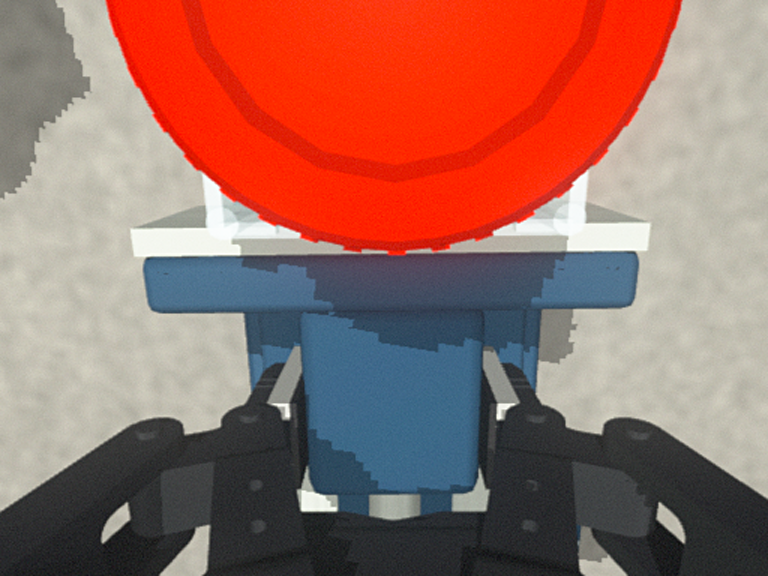

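```bash
python3 - <<'E'
from plant import bot,viewer,claw
from h import *
import cv2,json
d=np.array([-.1771,.9842,0]); p0=np.array([0.5928,-0.0484,0.0312])
bot.servo_line(list(p0+d*.0602),rate=.01);S=st("relax");print((S["tcp_pos"]-p0)@d,S["ft_force"]@d)
claw.gripper_to(1.0,60);st("open")
bot.servo_line(list(p0+d*.0597+[0,0,.13]),rate=.15);st("up")
bot.move_pose([0.5675,0.089,0.20],down(-40)); bot.dwell(.2);st()
c=viewer.calibration("wrist"); im=viewer.capture("wrist")
cv2.imwrite("pics/w4.png",cv2.resize(im[:,:,::-1],None,fx=1.5,fy=1.5,interpolation=cv2.INTER_CUBIC))
c["camera_from_world"]=c["camera_from_world"].tolist(); json.dump(c,open("w4.json","w"))
im=viewer.capture("scene")[165:265,180:320]
cv2.imwrite("pics/s4.png",cv2.resize(im[:,:,::-1],None,fx=5.7,fy=5.7,interpolation=cv2.INTER_CUBIC))
E
```

```text
relax t 8.67 tcp [0.5818 0.0098 0.0317] F [-8.4 -8.9  9.8] M [-1.18  0.77  0.49] g 0.503 q [ -2.6  34.6  91.   -0.1  54.4 -12.8]
0.05918321651204199 -7.291525364617334
open t 9.17 tcp [0.5822 0.0109 0.0312] F [-0.2  0.9  0.6] M [-0.03 -0.01 -0.02] g 1.002 q [ -2.5  34.7  91.    0.   54.3 -12.7]
up t 10.18 tcp [0.5818 0.0104 0.1602] F [-0.4  0.3 -0.6] M [ 0.01  0.01 -0.01] g 0.998 q [ -2.6  25.   86.3  -0.   68.8 -12.8]
 t 11.34 tcp [0.5675 0.0886 0.1997] F [-0.6  0.  -0.4] M [-0.02 -0.03 -0.04] g 1.003 q [ 5.2 21.8 85.3 -0.  72.9 45.2]
```

View pics/w4.png

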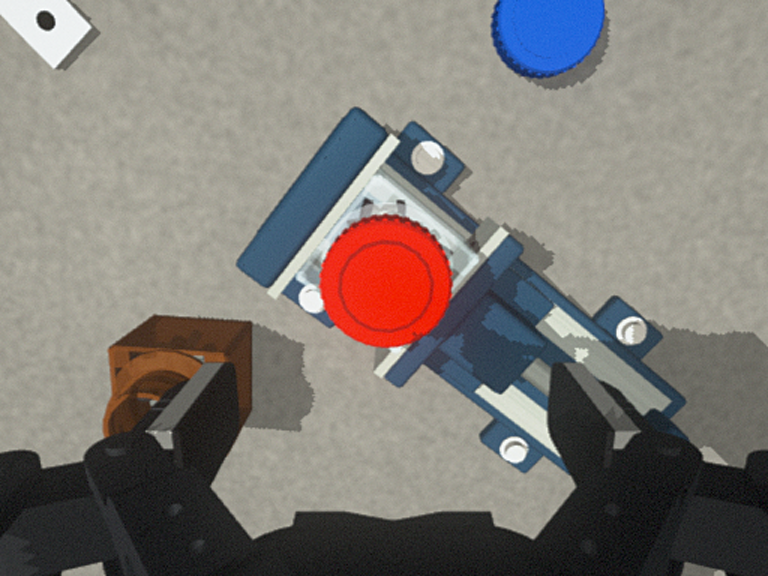

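View pics/s4.png

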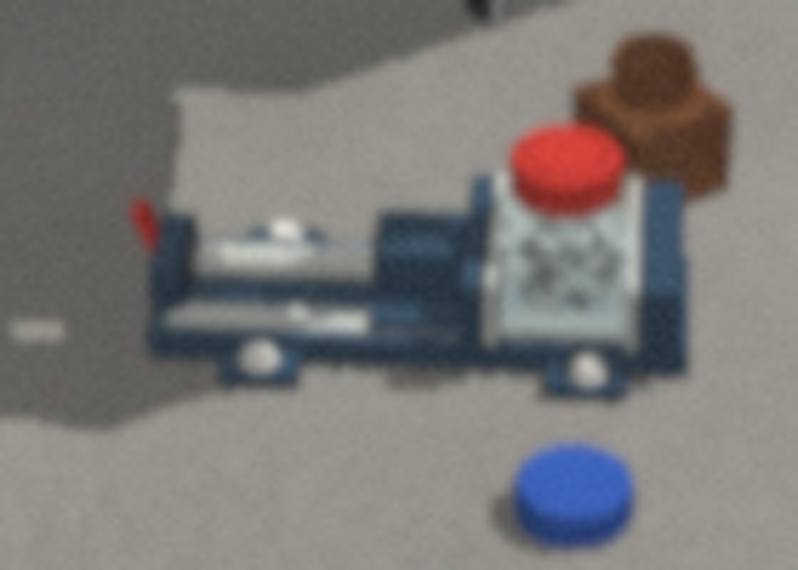

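```bash
python3 - <<'E'
from plant import viewer
from h import *
import json,cv2
c=json.load(open("w4.json"))
def t(u,v,z): return unproj(c,((u+.5)/1.5-.5,(v+.5)/1.5-.5),z)
print("cap ring",t(386,286.5,.116))
im=cv2.imread("pics/w4.png").astype(int); m=((im[:,:,2]>150)&(im[:,:,1]<80)&(im[:,:,0]<80)).astype(np.uint8)
cn=max(cv2.findContours(m,cv2.RETR_EXTERNAL,cv2.CHAIN_APPROX_NONE)[0],key=cv2.contourArea)
e=cv2.fitEllipse(cn);print(e)
for z in(.105,.116):print("ell",t(*e[0],z))
F=[t(397,140,.065),t(275,298,.065)];print("fixed face",F)
mm=[t(505,228,.065),t(378,374,.065)];print("mov face",mm)
print("brown corner",t(250,322,.06),t(110,347,.06),t(250,430,.06), "top",unproj(viewer.calibration("top"),(215,246),.09))
x=np.array([-.1771,.9842,0]);y=np.array([-.9842,-.1771,0])
for k,p in(("cap",t(386,286.5,.116)),("f",(F[0]+F[1])/2),("m",(mm[0]+mm[1])/2)):print(k,p@x,p@y)
E
```

```text
cap ring [0.56698304 0.09354549 0.116     ]
((385.5504150390625, 282.71917724609375), (127.37593078613281, 130.6305389404297), 96.5401382446289)
ell [0.56590809 0.09285232 0.105     ]
ell [0.56797707 0.09504025 0.116     ]
fixed face [array([0.61229092, 0.13957041, 0.065     ]), array([0.50508792, 0.11791514, 0.065     ])]
mov face [array([0.62766321, 0.06688715, 0.065     ]), array([0.51932003, 0.04546411, 0.065     ])]
brown corner [0.48210313 0.11623734 0.06      ] [0.40822208 0.15780632 0.06      ] [0.43305911 0.06567553 0.06      ] top [0.40649968 0.10351285 0.09      ]
cap -0.00834522731568463 -0.5745916150600952
f 0.027764740261210032 -0.5726624708878607
m -0.04627730902657516 -0.57437915936169
```

```bash
python3 - <<'E'
from plant import bot,viewer,claw
from h import *
import cv2,json
p=np.array([.5666,.0938,0])
bot.move_pose(list(p+[0,0,.14]),down(50));bot.servo_line(list(p+[0,0,.083]),rate=.1);A=st("pre")
claw.gripper_to(0.0,20);bot.dwell(.15);S=st("soft")
u=np.array([np.cos(np.radians(50)),np.sin(np.radians(50)),0]);print("shift along jaws mm",1000*(S["tcp_pos"]-A["tcp_pos"])@u,"F",S["ft_force"]@u)
im=viewer.capture("wrist")
cv2.imwrite("pics/w5.png",cv2.resize(im[:,:,::-1],None,fx=1.5,fy=1.5,interpolation=cv2.INTER_CUBIC))
claw.gripper_to(1.0,20);st("open")
E
```

```text
pre t 13.55 tcp [0.5669 0.0938 0.0835] F [-0.   0.7  1. ] M [ 0.05  0.01 -0.04] g 1.0 q [  5.7  29.4  91.1  -0.   59.5 -44.3]
soft t 14.05 tcp [0.5668 0.0937 0.0839] F [-1.9 -1.   4.8] M [-0.33  0.51  0.03] g 0.701 q [  5.7  29.4  91.1  -0.   59.5 -44.3]
shift along jaws mm -0.16444528696139854 F -2.00539438235868
open t 14.47 tcp [0.5666 0.0938 0.083 ] F [ 0.8 -0.1 -0.4] M [0.   0.02 0.07] g 0.999 q [  5.7  29.5  91.1   0.   59.4 -44.3]
```

View pics/w5.png

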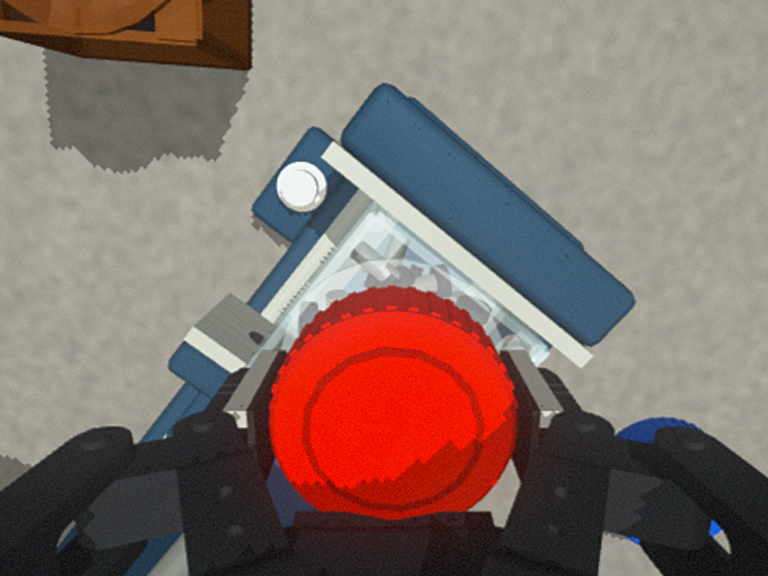

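```bash
python3 - <<'E'
from plant import bot,viewer,claw
from h import *
p=np.array([.5666,.0938,.083])
bot.servo_line(list(p+[0,0,.045]),rate=.2)
bot.move_pose(list(p+[0,0,.045]),down(-40));bot.servo_line(list(p),rate=.1);bot.dwell(.2);A=st("pre")
claw.gripper_to(0.0,20);bot.dwell(.15);S=st("soft")
u=np.array([np.cos(np.radians(-40)),np.sin(np.radians(-40)),0]);print("shift along jaws mm",1000*(S["tcp_pos"]-A["tcp_pos"])@u,"F",S["ft_force"]@u)
E
```

```text
pre t 17.05 tcp [0.5669 0.0939 0.0837] F [ 0.5 -0.   0.8] M [-0.02 -0.01 -0.06] g 1.002 q [ 5.7 29.4 91.1  0.  59.5 45.7]
soft t 17.55 tcp [0.5669 0.0937 0.0835] F [-1.  -1.7  4.9] M [-0.45 -0.11  0.04] g 0.703 q [ 5.7 29.4 91.1 -0.  59.4 45.7]
shift along jaws mm 0.11336638872969608 F 0.272017462475668
```

Centred to within about 0.3 mm both ways. Now the firm grip and the unscrewing, with the rise matched to the thread.

```bash
python3 - <<'E'
from plant import bot,viewer,claw
from h import *
p=np.array([.5666,.0938,.083])
claw.gripper_to(0.0,80);bot.dwell(.1);st("grip")
for th in(8,16,24,32,40,48,56):
    bot.move_pose(list(p+[0,0,th*5.5e-3/70]),down(-40+th))
    S=st(th)
    if abs(S["torque"][2])>2 or np.linalg.norm(S["ft_force"])>30: print("STOP");break
E
```

```text
grip t 17.87 tcp [0.5669 0.0937 0.0839] F [-3.6 -1.2  9.3] M [-0.53  0.26  0.07] g 0.685 q [ 5.7 29.4 91.1 -0.  59.5 45.7]
8 t 18.12 tcp [0.5671 0.0939 0.0844] F [-1.3 -1.   7.7] M [-0.11 -0.03  0.04] g 0.688 q [ 5.8 29.4 91.   0.  59.5 37.8]
16 t 18.38 tcp [0.5668 0.0939 0.0845] F [0.6 0.4 5.3] M [ 0.08 -0.12  0.02] g 0.687 q [ 5.8 29.3 91.1  0.  59.6 30. ]
24 t 18.64 tcp [0.5664 0.0939 0.0845] F [-0.4  0.6 -0.3] M [0.05 0.01 0.02] g 0.684 q [ 5.8 29.3 91.1  0.  59.6 22.1]
32 t 18.9 tcp [0.5665 0.0938 0.0853] F [-0.2  0.4 -0.3] M [ 0.02 -0.01 -0.02] g 0.69 q [ 5.7 29.3 91.   0.  59.7 14.2]
40 t 19.16 tcp [0.5666 0.0938 0.086 ] F [0.1 0.4 0. ] M [-0.01 -0.01 -0.01] g 0.684 q [ 5.7 29.2 91.  -0.  59.8  6.2]
48 t 19.42 tcp [0.5666 0.0938 0.0867] F [ 1.  -0.1  0.7] M [-0.03 -0.01  0.01] g 0.688 q [ 5.7 29.2 91.   0.  59.9 -1.8]
56 t 19.68 tcp [0.5666 0.0938 0.0874] F [ 0.1  0.1 -0.3] M [-0.02  0.01 -0.02] g 0.682 q [ 5.7 29.1 91.   0.  59.9 -9.8]
```

```bash
python3 - <<'E'
from plant import bot,viewer,claw
from h import *
import cv2
im=viewer.capture("wrist")
cv2.imwrite("pics/w6.png",cv2.resize(im[:,:,::-1],None,fx=1.5,fy=1.5,interpolation=cv2.INTER_CUBIC))
im=viewer.capture("scene")[165:265,180:320]
cv2.imwrite("pics/s6.png",cv2.resize(im[:,:,::-1],None,fx=5.7,fy=5.7,interpolation=cv2.INTER_CUBIC))
E
```

```text
(no output)
```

View pics/w6.png

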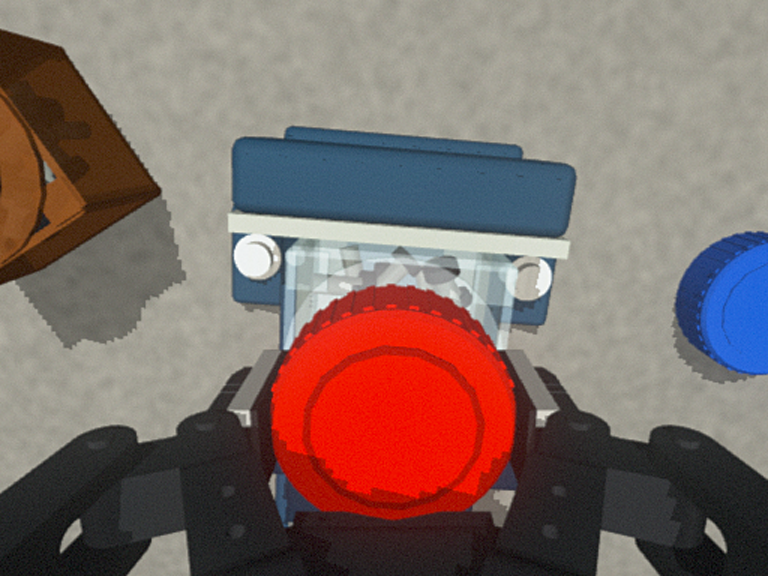

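View pics/s6.png

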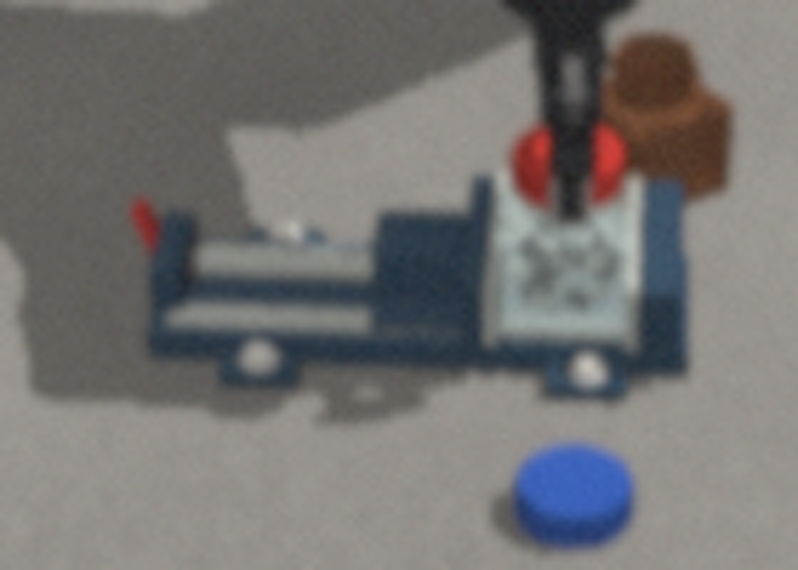

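```bash
python3 - <<'E'
from plant import bot,viewer,claw
from h import *
p=np.array([.5666,.0938,.083])
for th in(64,70,73):
    bot.move_pose(list(p+[0,0,th*5.5e-3/70]),down(-40+th)); S=st(th)
for dz in(.0067,.0077,.0087,.0097):
    bot.servo_line(list(p+[0,0,dz]),rate=.01); S=st(dz)
    if S["ft_force"][2]<-4: print("STOP");break
E
```

```text
64 t 20.03 tcp [0.5666 0.0938 0.088 ] F [-0.4 -0.  -1.4] M [-0.05 -0.02 -0.03] g 0.683 q [  5.7  29.1  90.9   0.   60.  -17.9]
70 t 20.28 tcp [0.5666 0.0938 0.0885] F [-0.1 -0.3  0.1] M [-0.02 -0.05  0.01] g 0.688 q [  5.7  29.   90.9  -0.   60.1 -23.9]
73 t 20.53 tcp [0.5666 0.0938 0.0887] F [-0.4 -0.2 -0.6] M [-0.04  0.05 -0.  ] g 0.687 q [  5.7  29.   90.9   0.   60.1 -27. ]
0.0067 t 20.78 tcp [0.5667 0.0938 0.0898] F [ 0.1  0.1 -0.5] M [ 0.03 -0.05  0.  ] g 0.684 q [  5.7  28.9  90.9   0.   60.2 -27.2]
0.0077 t 21.03 tcp [0.5667 0.0938 0.0908] F [ 0.5 -0.3 -0.5] M [-0.   -0.    0.08] g 0.69 q [  5.7  28.8  90.8  -0.   60.3 -27.2]
0.0087 t 21.28 tcp [0.5666 0.0938 0.0918] F [ 0.5  0.8 -0.3] M [-0.    0.    0.01] g 0.687 q [  5.7  28.8  90.8  -0.   60.4 -27.2]
0.0097 t 21.53 tcp [0.5666 0.0938 0.0928] F [ 0.6 -1.  -1.3] M [-0.02 -0.03  0.02] g 0.688 q [  5.7  28.7  90.8  -0.   60.5 -27.3]
```

```bash
python3 - <<'E'
from plant import bot,viewer,claw
from h import *
import cv2
bot.servo_line([.5666,.0938,.1043],rate=.03);bot.dwell(.3);st()
c=viewer.calibration("scene");full=viewer.capture("scene");im=full[165:265,180:320]
cv2.imwrite("pics/s7.png",cv2.resize(im[:,:,::-1],None,fx=5.7,fy=5.7,interpolation=cv2.INTER_CUBIC))
im=viewer.capture("wrist")
cv2.imwrite("pics/w7.png",cv2.resize(im[:,:,::-1],None,fx=1.5,fy=1.5,interpolation=cv2.INTER_CUBIC))
for z in(.0,.08,.1105,.115,.137):
    u,v=proj(c,[.5666,.0938,z]);print(z,((u-180+.5)*5.7-.5).round(0),((v-165+.5)*5.7-.5).round(0))
E
```

```text
t 22.37 tcp [0.5665 0.0938 0.1041] F [-0.7 -0.3 -0.1] M [0.04 0.02 0.02] g 0.688 q [  5.7  27.8  90.4   0.   61.8 -27.3]
0.0 565.0 329.0
0.08 567.0 211.0
0.1105 567.0 165.0
0.115 568.0 158.0
0.137 568.0 123.0
```

View pics/s7.png

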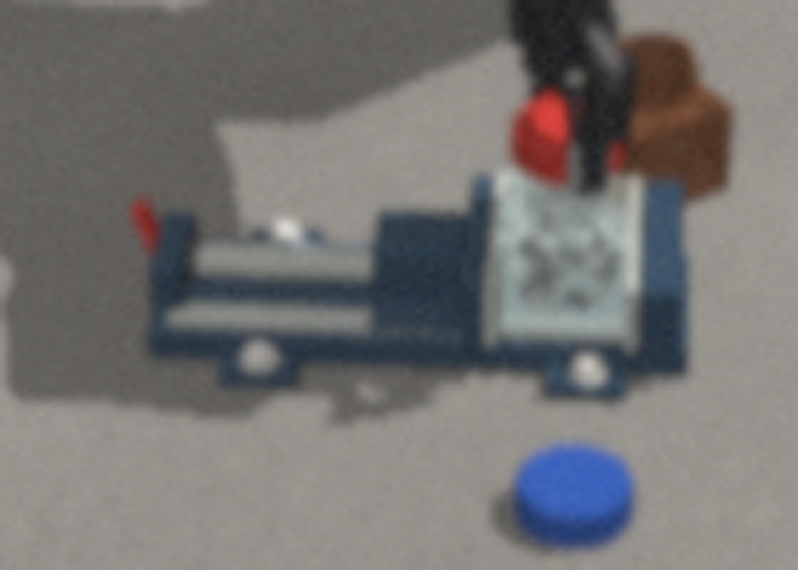

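View pics/w7.png

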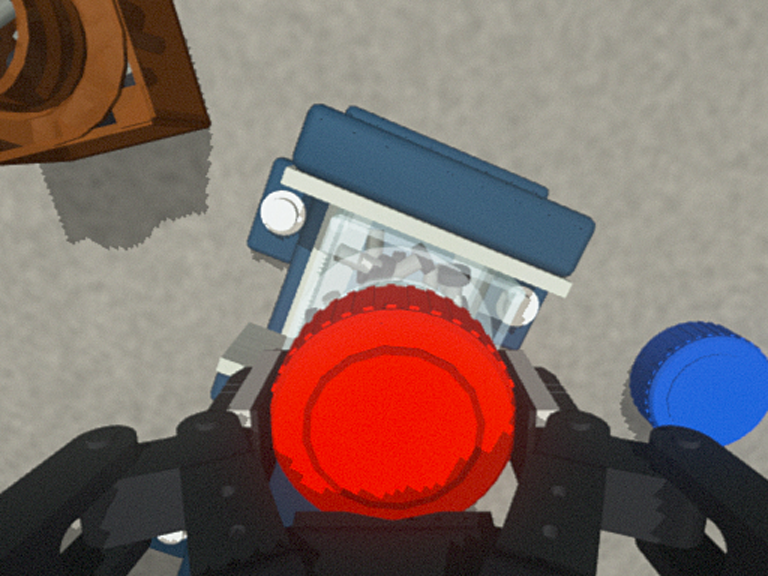

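```bash
python3 - <<'E'
import cv2,numpy as np
A=[cv2.imread(f"pics/{n}.png").astype(float) for n in("s4","s7")]
R=[a[:,:,2]-a[:,:,1] for a in A]
for c in(522,530,538,546,554):
    o=[]
    for r in R:
        col=r[90:260,c]; i=np.where(col>50)[0]; i=i[i>0]; o.append((90+i.min(),90+i.max()))
    print(c,o,"rise mm",[(o[0][k]-o[1][k])/1.53 for k in(0,1)])
g=[a[300:360,500:640].mean(2) for a in A]
print("jar base shift",cv2.phaseCorrelate(g[0],g[1]))
g=[a[210:330,500:630].mean(2) for a in A]
print("jar body shift",cv2.phaseCorrelate(g[0],g[1]))
E
```

```text
522 [(np.int64(135), np.int64(197)), (np.int64(107), np.int64(165))] rise mm [np.float64(18.30065359477124), np.float64(20.915032679738562)]
530 [(np.int64(130), np.int64(204)), (np.int64(100), np.int64(171))] rise mm [np.float64(19.607843137254903), np.float64(21.56862745098039)]
538 [(np.int64(127), np.int64(208)), (np.int64(93), np.int64(175))] rise mm [np.float64(22.22222222222222), np.float64(21.56862745098039)]
546 [(np.int64(124), np.int64(212)), (np.int64(91), np.int64(179))] rise mm [np.float64(21.56862745098039), np.float64(21.56862745098039)]
554 [(np.int64(123), np.int64(213)), (np.int64(91), np.int64(182))] rise mm [np.float64(20.915032679738562), np.float64(20.26143790849673)]
jar base shift ((-0.05027224961854415, -0.025468130243627485), 0.8813143706885769)
jar body shift ((0.4988422983994525, -0.07502098611876562), 0.6476471782044538)
```

```bash
python3 - <<'E'
from plant import job
from h import st
st();print(job.finish_job())
E
```

```text
t 22.47 tcp [0.5665 0.0938 0.1042] F [ 0.  -0.3  0.1] M [ 0.   -0.03  0.01] g 0.687 q [  5.7  27.8  90.4   0.   61.8 -27.3]
the job is handed in; nothing more can be done
None
```

I closed the vise on the jar, unscrewed the red cap and handed the job in at 22.5 s. The gripper is still holding the cap above the jar's mouth.

- **Vise:** I pinched the guide block and slid the jaw about 59 mm. It then stopped hard, with the force rising from 16 to 30 N. The pictures show the jar square and flush between both jaws.
- **Cap:** I centred the gripper to about 0.3 mm with two soft test grips. I then turned the cap 73° anticlockwise, rising with the thread. It lifted off with almost no force, so it did not pull the jar up.
- **Final pose:** The scene picture shows the cap about 21 mm above its tight position. That puts its lower edge about 4.5 mm above the mouth, give or take 1–2 mm. The tool points straight down and stayed on the cap's axis.
- **Jar:** It did not shift measurably between the pictures before and after unscrewing.
- **Bystanders and look-alikes:** I did not touch any of them.

**Not confirmed:** I never saw the 0.45 N m breakaway torque, because I only read forces between turning steps. That the cap turned and came free rests on the free lift and the measured rise. My gap estimates also differed by 1–2 mm (126–130 mm before closing), so I relied on the hard stop instead.

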